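# Gauge the stem of a trolley castor

### The arm

A 6-joint arm with a two-finger parallel gripper is mounted at the origin on the work surface. World frame = base frame: x ahead of the robot, y to its left, z up, the work surface at z = 0. Lengths are in m, angles in rad, forces in N, time in s.
With the tool pointing down it reaches from about 0.325 to 0.775 m from the base axis. Payload 5.5 kg.
Tool frame: the origin (TCP) lies between the finger pads; the fingertips stand 19 mm ahead of it and the grasp point (between the pads) is the TCP; z points along the fingers, y is the direction in which the jaws open and shut (so a half turn about z gives the same grasp; the last joint's range is limited). The gripper opens to 88 mm and grips with 3 to 60 N. Pads are 20 mm wide; open, the fingers measure 115 mm over their backs; the gripper's body (75 mm by 178 mm) begins 61 mm behind the grasp point.
Start: joints at [-1.361, 0.091, 1.231, -0, 1.82, -0.057], TCP at [0.158, -0.579, 0.242] pointing down, gripper open.
Joint ranges: [-2.87, 2.87], [-0.86, 2.18], [0.17, 2.46], [-1.51, 4.65], [0.06, 2.69], [-2.65, 2.65]. Speed limits (rad/s): [2.57, 2.57, 3.01, 3.14, 3.14, 3.14].

### API

Orientations are given as a unit quaternion [w, x, y, z].
In Python, from rig import bot, hand, kinematics, read_camera, camera_info, status gives the robot as it stands. Calls block until the motion is done:
- bot.move_to(position, orientation): joint-space move of the TCP to a pose.
- bot.movel(position, orientation=None, max_speed=0.15, guard=None): straight line of the TCP; orientation=None keeps the orientation; max_speed is the mean speed in m/s. With guard (N) it stops when the force on the tool has changed by that much, and returns True; else False.
- bot.goto_joints(angles): joint-space move.
- hand.command_gripper(opening, strength=None): finger opening in m; strength is the grip in N (None keeps the last); returns when the fingers have stopped.
- bot.hold(seconds).
- kinematics.solve_ik(position, orientation): joint angles nearest the present ones, or None.
- read_camera(name): name is "scene" or "side" or "wrist"; returns the picture (480x640x3 uint8, red, green, blue); there is no depth.
- camera_info(name): a dict with "camera_matrix" (3x3 intrinsics, pixels), "dist" ([k1, k2, p1, p2, k3] as OpenCV has them; the pictures are not rectified), "world_to_cam" (4x4, takes a point from world to camera coordinates). Camera axes: x right, y up, looking along -z (the intrinsics and any distortion apply to the point x, -y, -z); pixel columns grow to the right and rows downward; lengths in m; the calibration is good to about 2 mm. A picture is of the moment at which its call begins: read the wrist's pose just before it. camera_info takes no time and is no camera call; for the wrist camera it gives the pose at the moment of the call.
A pose or a line that the arm cannot do raises bot.MotionError and nothing moves.
- bot.sign_off(): hands the job in, once; it reports no verdict.
Readings, each from a call of its own:
- status.read_t(): time.
- status.read_qpos(): joint angles.
- status.read_joint_velocities(): joint speeds.
- status.read_effort(): joint torques, N m.
- status.read_position(): TCP position.
- status.read_ee_rot(): TCP orientation.
- status.read_force(): force on the tool from outside, world axes, zero at the start.
- status.read_moment(): the same for the moment, N m.
- status.read_finger_gap(): finger opening in m.
Only numpy, scipy, OpenCV 4.12 (cv2) and the standard library are available. Lean on these libraries where they do the work, as an engineer would, in place of code of your own. Each camera call takes 0.05 s, during which the arm holds its last target.

### The job

Find the stem size of the trolley castor that stands apart from the other two in the wooden rack: push its stem gently into the largest hole of the steel gauge until its end comes well out under the bar, then step down hole by hole in the same way until a hole stops it, pressing lightly on that mouth to make sure. Then leave the castor let go and upright, fully down with its shoulder on the bar, in the smallest hole that its stem passes, so that the size can be read off; never lean hard on the gauge, and leave the other castors, the mug and the screwdriver alone.

Things in the scene. Friction and masses are not known exactly. Their poses are not given: they have to be found in the camera images.
- gauge: castor stem gauge, screwed down: plain steel bar 190 x 50 x 8 mm (x, y, z), level, on rubber pads (giving 1 mm at 12 N) on two steel feet on a wooden board 260 x 90 x 12 mm; four holes in a row along x, 45 mm apart; bar top 56 mm above the counter. Origin: centre of the board's underside; z up. Over 20 N on it, by stem or fingers, is too hard; a careful try takes 3 to 10 N
- hole_1 (a point): centre of the mouth of the first and largest of the gauge's four holes, 17 mm across, edge lightly broken, in the top face of the bar (56 mm above the counter, 8 mm thick, nothing under it for 36 mm); z up. It lies -67.5 mm along the gauge's x from its middle. It is the hole for 16 mm stems, with 1 mm to spare; a thicker stem stops at its mouth
- hole_2 (a point): centre of the mouth of the second of the gauge's four holes, 14 mm across, edge lightly broken, in the top face of the bar (56 mm above the counter, 8 mm thick, nothing under it for 36 mm); z up. It lies -22.5 mm along the gauge's x from its middle. It is the hole for 13 mm stems, with 1 mm to spare; a thicker stem stops at its mouth
- hole_3 (a point): centre of the mouth of the third of the gauge's four holes, 11 mm across, edge lightly broken, in the top face of the bar (56 mm above the counter, 8 mm thick, nothing under it for 36 mm); z up. It lies 22.5 mm along the gauge's x from its middle. It is the hole for 10 mm stems, with 1 mm to spare; a thicker stem stops at its mouth
- hole_4 (a point): centre of the mouth of the last and smallest of the gauge's four holes, 8 mm across, edge lightly broken, in the top face of the bar (56 mm above the counter, 8 mm thick, nothing under it for 36 mm); z up. It lies 67.5 mm along the gauge's x from its middle. It is the hole for 7 mm stems, with 1 mm to spare; a thicker stem stops at its mouth
- rack: wooden block 230 x 50 x 50 mm (x, y, z), fixed, with four roomy storage holes 19 mm across and 44 mm deep in a row along x, 55 mm apart; origin: centre of its underside. One castor stands in the hole at its -x end, the next hole is empty, the other two castors stand in the two holes towards +x
- rack_lone (a point): mouth of the rack's hole at its -x end, in the rack's top face (50 mm above the counter), where the castor that stands apart is found; z up
- rack_pair (a point): point on the rack's top face half-way between the two holes (each 27.5 mm from it along the rack's x) where the other two castors stand; z up
- castor_a_grip (a point): where to grip this castor: on the stem's axis between the two flat steel cheeks of the fork, 24 mm above the shoulder. The cheeks' outer faces are 30 mm apart along y, 28 mm wide along x, flat from 9 to 35 mm above the shoulder; the wheel's top is 59 mm above the shoulder. z up, along the stem's axis
- castor_a_shoulder (a point): shoulder of this castor: centre of the underside of its crown (a disc 28 mm across), where the stem begins, 24 mm below its grip point; this face rests on the rack or on the gauge; z up
- castor_a_tip (a point): centre of the end face of this castor's stem, 38 mm below its shoulder and 62 mm below its grip point, on the stem's axis; z up
- castor_a: one of three fork castors, alike but for the stem's thickness, upside down (stem down, wheel up) in the rack; about 0.14 kg. Origin: its shoulder point; z up along the stem's axis. Stem: round, 38 mm long, end chamfered 1.5 mm, 10, 13 or 16 mm thick, one castor of each; which has which is not told. Wheel: 40 mm across, 18 mm wide, axle 16 mm to +x and 39 mm above the shoulder. The fork does not swivel
- castor_b_grip (a point): where to grip this castor: on the stem's axis between the two flat steel cheeks of the fork, 24 mm above the shoulder. The cheeks' outer faces are 30 mm apart along y, 28 mm wide along x, flat from 9 to 35 mm above the shoulder; the wheel's top is 59 mm above the shoulder. z up, along the stem's axis
- castor_b_shoulder (a point): shoulder of this castor: centre of the underside of its crown (a disc 28 mm across), where the stem begins, 24 mm below its grip point; this face rests on the rack or on the gauge; z up
- castor_b_tip (a point): centre of the end face of this castor's stem, 38 mm below its shoulder and 62 mm below its grip point, on the stem's axis; z up
- castor_b: one of three fork castors, alike but for the stem's thickness, upside down (stem down, wheel up) in the rack; about 0.14 kg. Origin: its shoulder point; z up along the stem's axis. Stem: round, 38 mm long, end chamfered 1.5 mm, 10, 13 or 16 mm thick, one castor of each; which has which is not told. Wheel: 40 mm across, 18 mm wide, axle 16 mm to +x and 39 mm above the shoulder. The fork does not swivel
- castor_c_grip (a point): where to grip this castor: on the stem's axis between the two flat steel cheeks of the fork, 24 mm above the shoulder. The cheeks' outer faces are 30 mm apart along y, 28 mm wide along x, flat from 9 to 35 mm above the shoulder; the wheel's top is 59 mm above the shoulder. z up, along the stem's axis
- castor_c_shoulder (a point): shoulder of this castor: centre of the underside of its crown (a disc 28 mm across), where the stem begins, 24 mm below its grip point; this face rests on the rack or on the gauge; z up
- castor_c_tip (a point): centre of the end face of this castor's stem, 38 mm below its shoulder and 62 mm below its grip point, on the stem's axis; z up
- castor_c: one of three fork castors, alike but for the stem's thickness, upside down (stem down, wheel up) in the rack; about 0.14 kg. Origin: its shoulder point; z up along the stem's axis. Stem: round, 38 mm long, end chamfered 1.5 mm, 10, 13 or 16 mm thick, one castor of each; which has which is not told. Wheel: 40 mm across, 18 mm wide, axle 16 mm to +x and 39 mm above the shoulder. The fork does not swivel
- mug: white ceramic mug, 80 mm across and 90 mm tall, upright; origin at the centre of its underside; a bystander
- screwdriver: screwdriver with a black handle lying along its own x on the counter, about 200 mm long; a bystander
Things that resemble listed ones, but are neither listed nor needed, are in the scene too. What is shaped like the castor_c but red or yellow is not meant. What is shaped like the castor_b but orange is not meant.

How it is judged:
On the way, in this order (a step that is already met when the one before it is completed fails the run):
1. the stem's end is out under the bar through the largest hole (12 mm or more in) (((z of castor_b_shoulder in the frame of hole_1 between -0.003 and 0.026 m and horizontal distance between castor_b_shoulder and hole_1 below 0.006 m) or (z of castor_a_shoulder in the frame of hole_1 between -0.003 and 0.026 m and horizontal distance between castor_a_shoulder and hole_1 below 0.006 m) or (z of castor_c_shoulder in the frame of hole_1 between -0.003 and 0.026 m and horizontal distance between castor_c_shoulder and hole_1 below 0.006 m))), for 0.05 s.
2. then the second hole is tried: the stem goes 12 mm or more in or, if it is the 16 mm stem, is pressed on its mouth (over 1.5 N, its end centred within 3 mm) and stopped (((z of castor_a_shoulder in the frame of hole_2 between -0.003 and 0.026 m and horizontal distance between castor_a_shoulder and hole_2 below 0.006 m) or (z of castor_c_shoulder in the frame of hole_2 between -0.003 and 0.026 m and horizontal distance between castor_c_shoulder and hole_2 below 0.006 m) or (horizontal distance between castor_b_tip and hole_2 below 0.003 m and z of castor_b_tip in the frame of hole_2 between -0.004 and 0.003 m and contact force between castor_b and gauge above 1.5 N))), for 0.05 s.
3. then, if the second hole was passed, the third is tried in the same way; if not, the castor is put back into the largest hole (((z of castor_c_shoulder in the frame of hole_3 between -0.003 and 0.026 m and horizontal distance between castor_c_shoulder and hole_3 below 0.006 m) or (horizontal distance between castor_a_tip and hole_3 below 0.003 m and z of castor_a_tip in the frame of hole_3 between -0.004 and 0.003 m and contact force between castor_a and gauge above 1.5 N) or (z of castor_b_shoulder in the frame of hole_1 between -0.003 and 0.026 m and horizontal distance between castor_b_shoulder and hole_1 below 0.006 m))), for 0.02 s.
4. then, if the third hole was passed, the smallest is tried and stops it; if not, the castor is fully down (within 4 mm) in the last hole that it passed (((horizontal distance between castor_c_tip and hole_4 below 0.003 m and z of castor_c_tip in the frame of hole_4 between -0.004 and 0.003 m and contact force between castor_c and gauge above 1.5 N) or (z of castor_a_shoulder in the frame of hole_2 between -0.003 and 0.004 m and horizontal distance between castor_a_shoulder and hole_2 below 0.006 m) or (z of castor_b_shoulder in the frame of hole_1 between -0.003 and 0.004 m and horizontal distance between castor_b_shoulder and hole_1 below 0.006 m))), for 0.05 s.
At the end, for the whole second after the job is handed in: The lone castor stands upright (0.1 rad), let go and at rest in the smallest hole its stem passes, shoulder within 3 mm of the bar and 6 mm of the hole's centre; the other castors stand in their rack holes; mug and screwdriver are within 15 mm of their places ((((z of castor_b_shoulder in the frame of hole_1 between -0.003 and 0.003 m and horizontal distance between castor_b_shoulder and hole_1 below 0.006 m) and angle between castor_b_shoulder's own z axis and vertical below 0.1 rad and linear speed of castor_b below 0.02 m/s and (horizontal distance between castor_a_shoulder and rack_pair below 0.042 m and angle between castor_a_shoulder's own z axis and vertical below 0.15 rad and z of castor_a_shoulder in the frame of rack_pair below 0.006 m) and (horizontal distance between castor_c_shoulder and rack_pair below 0.042 m and angle between castor_c_shoulder's own z axis and vertical below 0.15 rad and z of castor_c_shoulder in the frame of rack_pair below 0.006 m)) or ((z of castor_a_shoulder in the frame of hole_2 between -0.003 and 0.003 m and horizontal distance between castor_a_shoulder and hole_2 below 0.006 m) and angle between castor_a_shoulder's own z axis and vertical below 0.1 rad and linear speed of castor_a below 0.02 m/s and (horizontal distance between castor_b_shoulder and rack_pair below 0.042 m and angle between castor_b_shoulder's own z axis and vertical below 0.15 rad and z of castor_b_shoulder in the frame of rack_pair below 0.006 m) and (horizontal distance between castor_c_shoulder and rack_pair below 0.042 m and angle between castor_c_shoulder's own z axis and vertical below 0.15 rad and z of castor_c_shoulder in the frame of rack_pair below 0.006 m)) or ((z of castor_c_shoulder in the frame of hole_3 between -0.003 and 0.003 m and horizontal distance between castor_c_shoulder and hole_3 below 0.006 m) and angle between castor_c_shoulder's own z axis and vertical below 0.1 rad and linear speed of castor_c below 0.02 m/s and (horizontal distance between castor_b_shoulder and rack_pair below 0.042 m and angle between castor_b_shoulder's own z axis and vertical below 0.15 rad and z of castor_b_shoulder in the frame of rack_pair below 0.006 m) and (horizontal distance between castor_a_shoulder and rack_pair below 0.042 m and angle between castor_a_shoulder's own z axis and vertical below 0.15 rad and z of castor_a_shoulder in the frame of rack_pair below 0.006 m))) and distance of each of mug, screwdriver from where it was at the start of the episode below 0.015 m); the robot touches nothing.
It fails at once if the gauge is loaded with more than 20 N (contact force between gauge and anything else above 20 N).
It fails at once if a second castor is taken or knocked more than 15 mm out of its place (distance of each of castor_b_shoulder, castor_a_shoulder from where it was at the start of the episode above 0.015 m or distance of each of castor_b_shoulder, castor_c_shoulder from where it was at the start of the episode above 0.015 m or distance of each of castor_a_shoulder, castor_c_shoulder from where it was at the start of the episode above 0.015 m).
It fails at once if the mug or the screwdriver is pushed more than 15 mm (distance of any of mug, screwdriver from where it was at the start of the episode above 0.015 m).
It also fails if it takes over 64 s, if anything falls off the work surface, if the arm or the gripper's body presses on something with over 40 N, if the wrist force passes 120 N, or if a joint passes its speed limit or range.

## Working session

There is one attempt and no reset: what is moved stays moved. The work goes in short steps, each a Python script; the robot and the scene stay as the last script left them, time stands still between calls to the robot, and variables do not carry over. Pictures are saved under pics/ and viewed, and the job is handed in when it is done.

```bash
ls; mkdir -p pics; python3 - <<'E'
from rig import bot, hand, kinematics, read_camera, camera_info, status
import cv2
for n in ("scene","side","wrist"):
    i=read_camera(n); cv2.imwrite(f"pics/{n}0.png",i[:,:,::-1])
    c=camera_info(n); print(n,c["camera_matrix"],c["dist"],c["world_to_cam"])
print(status.read_t(),status.read_ee_rot(),status.read_finger_gap())
E
```

```text
pics
scene [[555.9729854    0.         315.3461057 ]
 [  0.         555.9729854  238.39404797]
 [  0.           0.           1.        ]] [-0.01490147  0.          0.          0.          0.        ] [[ 8.71441867e-01  4.90497769e-01  1.00514278e-03 -5.16244709e-01]
 [-3.38206787e-01  5.99387686e-01  7.25500221e-01  1.62144529e-01]
 [ 3.55253770e-01 -6.32571213e-01  6.88221199e-01 -1.46530533e+00]
 [ 0.00000000e+00  0.00000000e+00  0.00000000e+00  1.00000000e+00]]
side [[517.43837072   0.         326.68301495]
 [  0.         517.43837072 235.0692232 ]
 [  0.           0.           1.        ]] [-0.11075689  0.          0.          0.          0.        ] [[-0.94538777 -0.32586897 -0.00716747  0.53789805]
 [ 0.15684723 -0.47409025  0.86639332 -0.15222491]
 [-0.28572872  0.81795345  0.49931077 -1.08264648]
 [ 0.          0.          0.          1.        ]]
wrist [[411.52528863   0.         322.12200795]
 [  0.         411.52528863 235.4558465 ]
 [  0.           0.           1.        ]] [-0.09332266  0.          0.          0.          0.        ] [[ 0.26420866 -0.96446427 -0.00156651 -0.59929306]
 [ 0.93034846  0.25529037 -0.26320821  0.03238652]
 [ 0.25425483  0.06808449  0.96473778 -0.38851577]
 [ 0.          0.          0.          1.        ]]
0.15 [-7.20982015e-04  9.91113914e-01  1.33013852e-01 -6.32986121e-05] 0.08767086816783988
```

View pics/scene0.png

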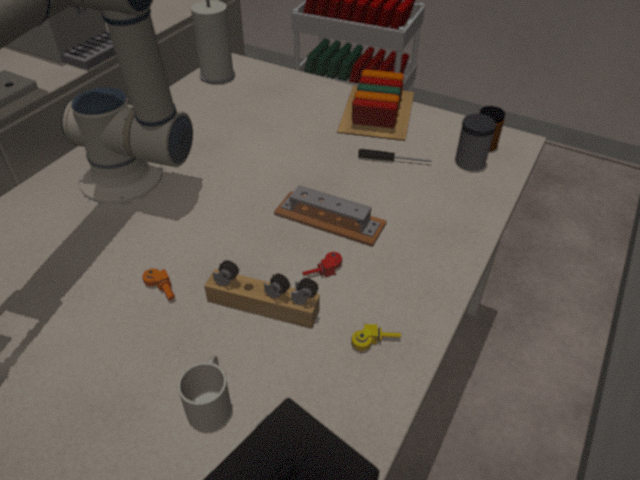

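View pics/side0.png

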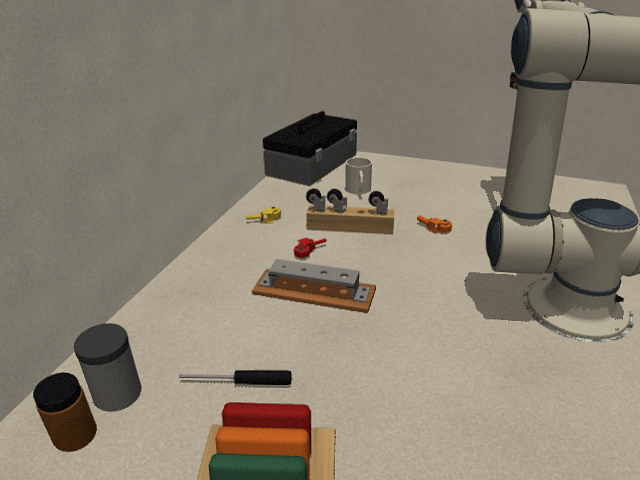

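View pics/wrist0.png

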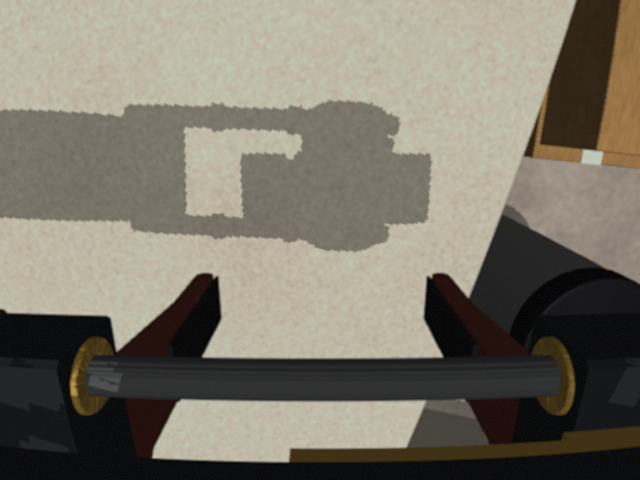

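The lone castor is at scene px (228,272). The pair in the rack is at (278,286) and (306,291). Look-alikes lying on the counter are red (325,265), yellow (370,336) and orange (158,282). By the description I choose (228,272), and I'll check it in a crop. Next I'll get rough positions.

```bash
cat > h.py <<'E'
from rig import bot, hand, kinematics, read_camera, camera_info, status
import cv2, numpy as np
def ray(c,uv):
    p=cv2.undistortPoints(np.array([[uv]],float),np.array(c["camera_matrix"]),np.array(c["dist"]))[0,0]
    T=np.array(c["world_to_cam"]); R=T[:3,:3]; o=-R.T@T[:3,3]
    return o, R.T@np.array([p[0],-p[1],-1.])
def plane(c,uv,z):
    o,d=ray(c,uv); return o+d*(z-o[2])/d[2]
def proj(c,P):
    T=np.array(c["world_to_cam"]); q=(T[:3,:3]@np.array(P,float).reshape(-1,3).T).T+T[:3,3]
    q=q*[1,-1,-1]
    return cv2.projectPoints(q,np.zeros(3),np.zeros(3),np.array(c["camera_matrix"]),np.array(c["dist"]))[0][:,0]
def snap(n,f):
    c=camera_info(n); i=read_camera(n)[:,:,::-1].copy(); cv2.imwrite(f"pics/{f}.png",i); return c,i
def two(c1,u1,c2,u2):
    o1,d1=ray(c1,u1);o2,d2=ray(c2,u2)
    s=np.linalg.lstsq(np.c_[d1,-d2],o2-o1,rcond=None)[0]
    a=o1+s[0]*d1;b=o2+s[1]*d2
    return (a+b)/2,np.linalg.norm(a-b)
def quat(yaw):  # tool down, tool y axis at angle: R=Rz(yaw)*Rx(pi)
    return [0.,np.cos(yaw/2),np.sin(yaw/2),0.]
E
python3 - <<'E'
from h import *
s=camera_info("scene");d=camera_info("side")
S=cv2.imread("pics/scene0.png");D=cv2.imread("pics/side0.png")
a=cv2.resize(S[240:330,190:335],None,fx=4,fy=4,interpolation=2)
b=cv2.resize(S[175:250,265:395],None,fx=4,fy=4,interpolation=2)
c=cv2.resize(D[180:310,240:400],None,fx=4,fy=4,interpolation=2)
cv2.imwrite("pics/a.png",a);cv2.imwrite("pics/b.png",b);cv2.imwrite("pics/c.png",c)
for n,u in dict(bar_L=(306,190),bar_R=(355,211)).items(): print(n,plane(s,u,.056))
for u in [(304,194),(321,199),(339,205),(357,211)]: print("hole sc",plane(s,u,.056))
for u in [(346,276),(328,271),(306,268),(285,266)]: print("hole sd",plane(d,u,.056))
for u in [(248,287)]: print("rack empty",plane(s,u,.05))
for u in [(206,286),(318,309),(317,322),(206,300)]: print("rack",plane(s,u,.05),plane(s,u,0.))
c=camera_info("wrist");print(c["world_to_cam"]);T=np.array(c["world_to_cam"]);print(-T[:3,:3].T@T[:3,3],status.read_position())
E
```

```text
bar_L [0.49159641 0.13317752 0.056     ]
bar_R [0.62865292 0.12168733 0.056     ]
hole sc [0.49509127 0.11762817 0.056     ]
hole sc [0.53944734 0.12116738 0.056     ]
hole sc [0.58661925 0.12257459 0.056     ]
hole sc [0.63266538 0.12395283 0.056     ]
hole sd [0.48288624 0.12332845 0.056     ]
hole sd [0.52507963 0.11743844 0.056     ]
hole sd [0.57401827 0.12150852 0.056     ]
hole sd [0.62029925 0.12868623 0.056     ]
rack empty [ 0.54263118 -0.18814004  0.05      ]
rack [ 0.46730037 -0.22760034  0.05      ] [ 0.43414063 -0.19531364  0.        ]
rack [ 0.69306733 -0.16845311  0.05      ] [ 0.67332474 -0.13265133  0.        ]
rack [ 0.70683941 -0.19701431  0.05      ] [ 0.68791529 -0.1629099   0.        ]
rack [ 0.48988619 -0.25706243  0.05      ] [ 4.58068706e-01 -2.26526630e-01  1.11022302e-16]
[[ 0.26420866 -0.96446427 -0.00156651 -0.59929306]
 [ 0.93034846  0.25529037 -0.26320821  0.03238652]
 [ 0.25425483  0.06808449  0.96473778 -0.38851577]
 [ 0.          0.          0.          1.        ]]
[ 0.22698968 -0.55981282  0.38240144] [ 0.15813015 -0.57859118  0.24080599]
```

View pics/a.png

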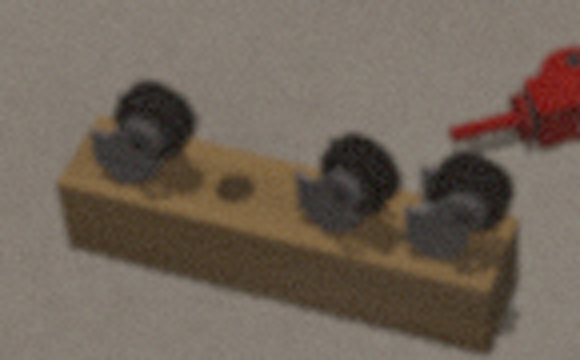

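View pics/b.png

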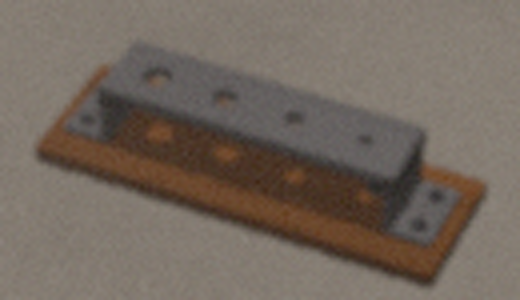

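View pics/c.png

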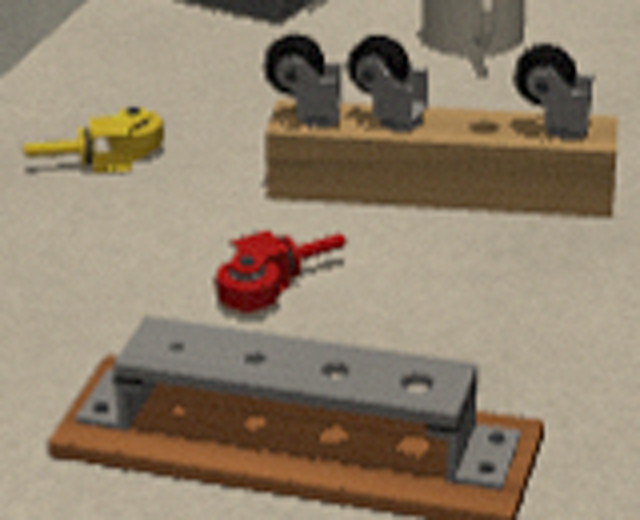

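The crop confirms it: the grey castor at the -x end, next to the empty hole, is the lone one. Now wrist views from above the gauge and the rack.

```bash
python3 - <<'E'
from h import *
import json
t0=status.read_t()
bot.move_to([0.49,-0.20,0.26],quat(0.26)); bot.hold(0.2)
c,i=snap("wrist","w_rack"); json.dump({k:np.array(v).tolist() for k,v in c.items()},open("w_rack.json","w"))
print(status.read_t(),status.read_position())
bot.move_to([0.556,0.121,0.24],quat(0.03)); bot.hold(0.2)
c,i=snap("wrist","w_gauge"); json.dump({k:np.array(v).tolist() for k,v in c.items()},open("w_gauge.json","w"))
print(status.read_t(),status.read_position(),status.read_qpos())
E
```

```text
2.2333 [ 0.48980278 -0.20060327  0.25988563]
3.725 [0.55616763 0.12000057 0.24015121] [ 1.52747767e-01  6.69937691e-03  1.32043741e+00 -6.24646170e-05
  1.81423186e+00  1.69503099e+00]
```

View pics/w_rack.png

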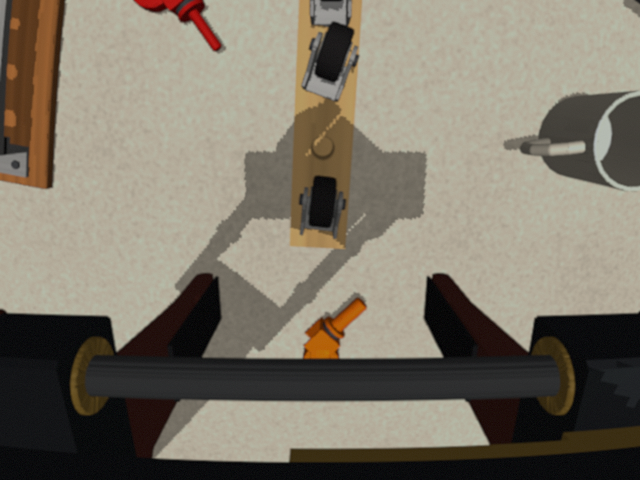

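View pics/w_gauge.png

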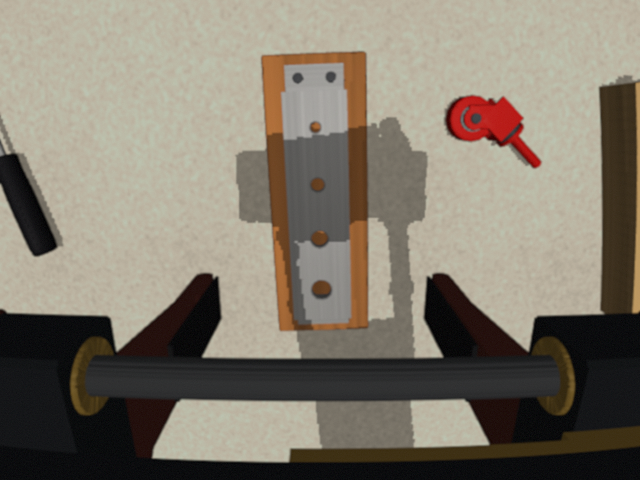

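```bash
python3 - <<'E'
from h import *
G=cv2.imread("pics/w_gauge.png");R=cv2.imread("pics/w_rack.png")
ts=[cv2.resize(G[y-20:y+20,x-20:x+20],None,fx=7,fy=7,interpolation=cv2.INTER_CUBIC) for x,y in [(321,289),(320,238),(318,185),(315,127)]]
r=cv2.resize(R[130:255,275:370],None,fx=4.5,fy=4.5,interpolation=cv2.INTER_CUBIC)
cv2.imwrite("pics/holes.png",np.vstack([np.hstack(ts[:2]),np.hstack(ts[2:])]))
cv2.imwrite("pics/lone.png",r)
E
```

```text
(no output)
```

View pics/holes.png

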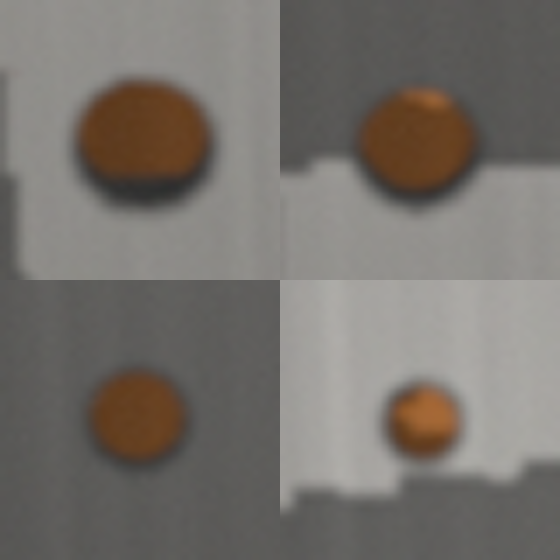

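View pics/lone.png

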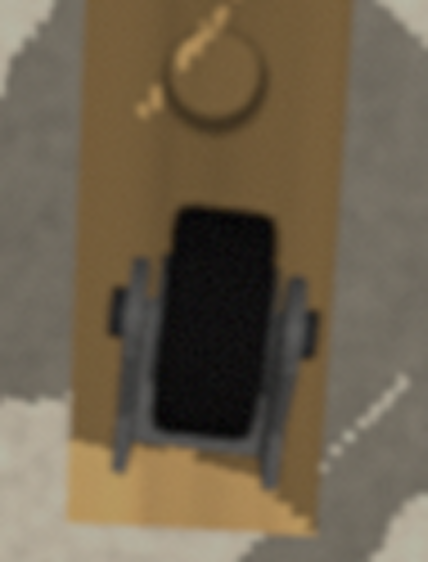

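```bash
python3 - <<'E'
from h import *
import json
g=json.load(open("w_gauge.json"));r=json.load(open("w_rack.json"))
H=np.array([plane(g,u,.056)[:2] for u in [(321.1,289),(319.2,238.6),(317.3,184.15),(315.1,126.6)]])
s=np.array([-67.5,-22.5,22.5,67.5])/1e3
A=np.c_[s,np.ones(4)]
k=np.linalg.lstsq(A,H,rcond=None)[0]; print(H,k,np.arctan2(k[0,1],k[0,0]),np.linalg.norm(k[0]),"res",H-A@k)
sc=camera_info("scene");sd=camera_info("side")
print("tri holes",[two(sc,(x/4+265-.4,y/4+175-.4),sd,(x2/4+240-.4,y2/4+180-.4)) for x,y,x2,y2 in [(157,76,417,383),(365,139,177,347)]])
P=lambda x,y:((x+.5)/4.5-.5+275,(y+.5)/4.5-.5+130)
L=plane(r,P(118,312),.089);Rr=plane(r,P(309,334),.089)
v=L-Rr; yaw=np.arctan2(-v[0],v[1]); m=(L+Rr)/2
print(L,Rr,np.linalg.norm(v),"yaw",yaw,"axis",m[:2]-.016*np.array([np.cos(yaw),np.sin(yaw)]))
f=plane(r,P(226,211),.089);b=plane(r,P(199,433),.089);print("wheel",f,b,(f+b)/2,np.arctan2(*(f-b)[1::-1]))
e=plane(r,P(215,78),.05);print("empty hole",e)
for x,y in [(75,440),(325,440),(90,50),(348,50)]: print("rackedge",plane(r,P(x,y),.05))
E
```

```text
[[0.49139363 0.11884502]
 [0.53594714 0.12166489]
 [0.58083285 0.12439191]
 [0.62540581 0.12725639]] [[0.99316053 0.06213579]
 [0.55839486 0.12303955]] 0.062482255361296035 0.9951023562885287 res [[ 3.71123420e-05 -3.64364242e-07]
 [-1.01607295e-04  2.33943979e-05]
 [ 9.18775634e-05 -4.56957031e-05]
 [-2.73826107e-05  2.26656694e-05]]
tri holes [(array([0.49056654, 0.12064067, 0.05381042]), np.float64(0.004084518844833771)), (array([0.62511603, 0.12901766, 0.05417546]), np.float64(0.003930420552730723))]
[ 0.50017741 -0.18085811  0.089     ] [ 0.50486735 -0.21344567  0.089     ] 0.03292330471314487 yaw 0.14293671357119164 axis [ 0.48668555 -0.1994311 ]
wheel [ 0.52159342 -0.1942496   0.089     ] [ 0.48311577 -0.1996662   0.089     ] [ 0.50235459 -0.1969579   0.089     ] 0.13985352094661269
empty hole [ 0.54046634 -0.18734068  0.05      ]
rackedge [ 0.46608842 -0.17871911  0.05      ]
rackedge [ 0.47863975 -0.22603347  0.05      ]
rackedge [ 0.53950695 -0.16353151  0.05      ]
rackedge [ 0.55182185 -0.20993212  0.05      ]
```

```bash
python3 - <<'E'
from h import *
import json
q=quat(0.142)
bot.move_to([0.4867,-0.1994,0.17],q)
bot.movel([0.4867,-0.1994,0.074],q,max_speed=0.08,guard=4)
print(status.read_position(),status.read_force())
snap("wrist","pre"); 
hand.command_gripper(0.02,25); bot.hold(0.2)
print("gap",status.read_finger_gap(),status.read_force())
c,i=snap("wrist","grip"); json.dump({k:np.array(v).tolist() for k,v in c.items()},open("grip.json","w"))
print(status.read_t(),status.read_position())
E
python3 -c "
import cv2,numpy as np
a=cv2.imread('pics/pre.png')[200:400,150:500];b=cv2.imread('pics/grip.png')[200:400,150:500]
cv2.imwrite('pics/g2.png',cv2.resize(np.hstack([a,b]),(800,229)))
cv2.imwrite('pics/g3.png',cv2.resize(b,None,fx=2.2,fy=2.2,interpolation=2))"
```

```text
[ 0.48707729 -0.19959055  0.07475821] [ 0.79939453  0.02742325 -0.18722524]
gap 0.02969996379899625 [-0.72620805 -0.40435883 -0.02394107]
7.5667 [ 0.48667274 -0.19939253  0.07397227]
```

View pics/g3.png

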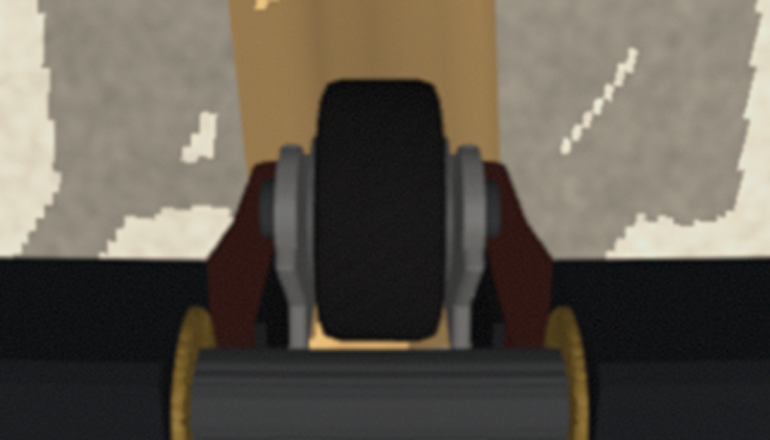

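View pics/g2.png

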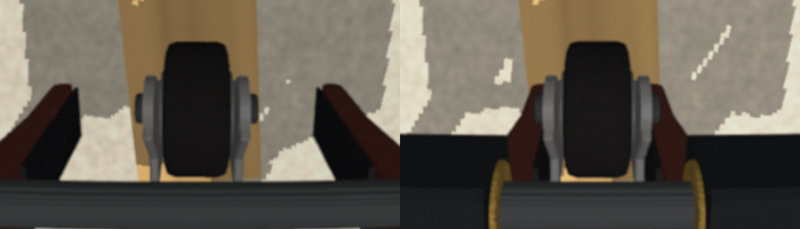

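```bash
python3 - <<'E'
from h import *
import json
c=json.load(open("grip.json"))
P=lambda x,y:(150+(x+.5)/2.2-.5,200+(y+.5)/2.2-.5)
L=plane(c,P(266,208),.089);R=plane(c,P(493,208),.089);v=L-R;yaw=np.arctan2(-v[0],v[1]);m=(L+R)/2
ax=m[:2]-.016*np.array([np.cos(yaw),np.sin(yaw)]);print(np.linalg.norm(v),yaw,ax)
d=ax-np.array([0.48667,-0.19939]);cy,sy=np.cos(.142),np.sin(.142)
print("offset tool x, world-left",d@[cy,sy],d@[-sy,cy])
bot.movel([0.4867,-0.1994,0.15],quat(.142),max_speed=0.1)
bot.move_to([0.4914-.0,0.1188,0.15],quat(.0625)); bot.hold(.2)
print(status.read_position(),status.read_force(),status.read_finger_gap(),status.read_t())
for n in("scene","side","wrist"): snap(n,"h1_"+n)
a=cv2.imread("pics/h1_scene.png")[120:240,240:400];b=cv2.imread("pics/h1_side.png")[180:300,270:430]
cv2.imwrite("pics/h1.png",cv2.resize(np.hstack([a,b]),None,fx=2.5,fy=2.5,interpolation=2))
E
```

```text
0.03436395786796118 0.14255642091897222 [ 0.48717165 -0.19926924]
offset tool x, world-left 0.0005136939570151996 4.854715791151968e-05
[0.4916739  0.11774807 0.14991241] [ 0.05318571  0.09408963 -1.71867264] 0.02982567077521527 9.8833
```

View pics/h1.png

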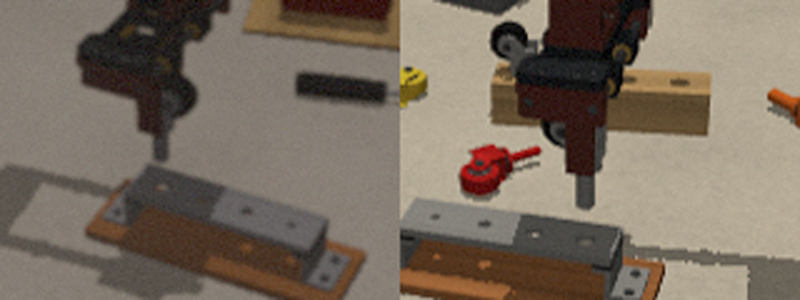

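View pics/h1_wrist.png

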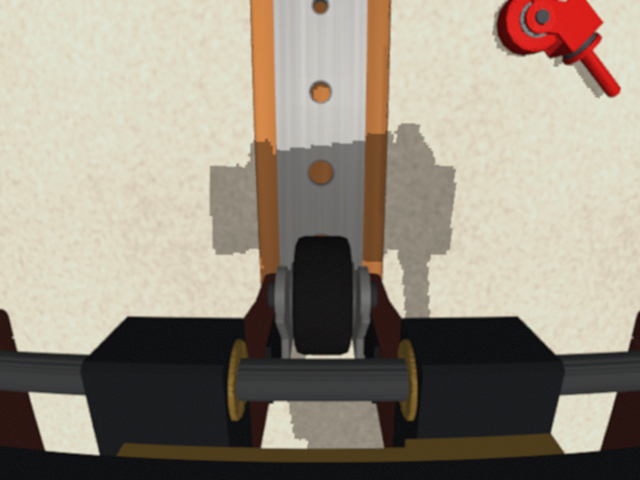

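```bash
cat >> h.py <<'E'
Hm=np.array([[0.49139363,0.11884502],[0.53594714,0.12166489],[0.58083285,0.12439191],[0.62540581,0.12725639]])
GY=.0625
u=np.array([np.cos(GY),np.sin(GY)])
OFF=-.0005*u
def rd(tag):
    print(tag,"t",round(status.read_t(),2),"p",np.round(status.read_position(),4),"F",np.round(status.read_force(),2),"M",np.round(status.read_moment(),3))
E
python3 - <<'E'
from h import *
p=Hm[0]+OFF
for k in range(3): rd("before")
bot.movel([*p,0.128],quat(GY),max_speed=.05); bot.hold(.2); 
for k in range(3): rd("above")
hit=bot.movel([*p,0.096],max_speed=.025,guard=3); print(hit); rd("down")
bot.hold(.2);rd("held")
E
```

```text
before t 10.03 p [0.4916 0.1182 0.15  ] F [-0.74 -0.26 -1.55] M [ 0.     0.004 -0.028]
before t 10.03 p [0.4916 0.1182 0.15  ] F [-0.74 -0.26 -1.55] M [ 0.     0.004 -0.028]
before t 10.03 p [0.4916 0.1182 0.15  ] F [-0.74 -0.26 -1.55] M [ 0.     0.004 -0.028]
above t 10.82 p [0.4911 0.1189 0.1284] F [-0.22  0.36 -1.55] M [ 0.001  0.016 -0.022]
above t 10.82 p [0.4911 0.1189 0.1284] F [-0.22  0.36 -1.55] M [ 0.001  0.016 -0.022]
above t 10.82 p [0.4911 0.1189 0.1284] F [-0.22  0.36 -1.55] M [ 0.001  0.016 -0.022]
False
down t 12.26 p [0.491  0.1189 0.0962] F [-0.51 -0.5  -1.37] M [-0.014  0.008  0.005]
held t 12.46 p [0.491  0.1188 0.0961] F [ 0.56 -0.2  -1.81] M [-0.051  0.037  0.   ]
```

Hole 1 was passed without contact, and the tip is 22 mm below the bar top. Next is hole 2.

```bash
python3 - <<'E'
from h import *
snap("side","in1")
p=Hm[0]+OFF
bot.movel([*p,0.126],max_speed=.08)
p=Hm[1]+OFF
bot.movel([*p,0.126],quat(GY),max_speed=.08); bot.hold(.2); rd("above2")
hit=bot.movel([*p,0.096],max_speed=.02,guard=3); print(hit); rd("down")
bot.hold(.15);rd("held")
c,i=snap("side","d2"); c,j=snap("scene","d2s")
a=cv2.imread("pics/in1.png")[180:310,250:410];b=i[180:310,250:410];d=j[130:260,240:400]
cv2.imwrite("pics/d2c.png",cv2.resize(np.hstack([a,b,d]),None,fx=1.66,fy=1.66,interpolation=2))
E
```

```text
above2 t 13.94 p [0.5352 0.1217 0.1261] F [-0.09  0.56 -0.94] M [-0.008 -0.027  0.012]
True
down t 14.63 p [0.5355 0.1217 0.1167] F [-0.39  0.31  4.36] M [-0.007  0.015  0.009]
held t 14.78 p [0.5355 0.1217 0.1166] F [ 0.4  -1.02  4.92] M [ 0.042 -0.107 -0.007]
```

View pics/d2c.png

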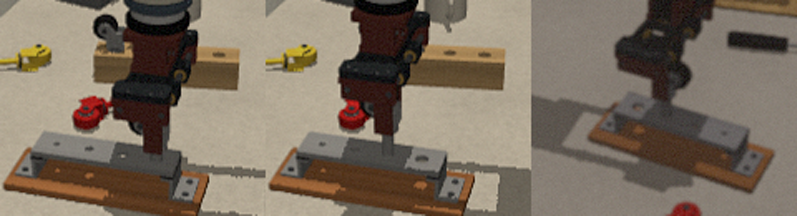

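Hole 2 stopped it 1.4 mm below mouth level at about 6 N. That fits a centred 16 mm stem with its chamfer entering, but I should rule out a misaligned 13 mm stem. I'll measure the stem width and do a small force-guarded search.

```bash
python3 - <<'E'
from h import *
# stem width from h1 views
P=[.4916,.1182,.150-.053]
for n in("side","scene"):
    c=camera_info(n);i=cv2.imread(f"pics/h1_{n}.png").astype(int)
    uv=proj(c,P)[0];T=np.array(c["world_to_cam"]);z=-(T[:3,:3]@P+T[:3,3])[2];print(n,uv,"px/mm",c["camera_matrix"][0][0]/z/1e3)
    for dy in(-4,-2,0,2):
        y=int(round(uv[1]))+dy;x=int(round(uv[0]));print(y,x-12,i[y,x-12:x+13].sum(1)//3)
p=Hm[1]+OFF
n=np.array([-u[1],u[0]])
for dx,dy in[(0,0),(1,0),(0,1),(-1,0),(0,-1)]:
    q=p+dx*1e-3*u+dy*1e-3*n
    bot.movel([*q,0.1195],max_speed=.03); bot.hold(.1)
    h=bot.movel([*q,0.112],max_speed=.02,guard=2.5);print(dx,dy,h);rd("")
    if not h: break
E
```

```text
side [342.96537868 257.67772093] px/mm 0.480000501275804
254 331 [168 168 165 165 164 165 172 170 173 103  60  63  71  71  69  62  71 165
 171 169 170 169 171 170 171]
256 331 [166 169 172 170 169 166 164 170 172 104  65  63  66  66  67  58  73 167
 171 170 172 163 166 165 166]
258 331 [169 168 169 165 169 171 169 168 173 102  60  60  65  68  68  53  72 162
 167 169 166 169 171 168 171]
260 331 [166 164 169 166 168 167 165 165 171 102  60  65  68  71  65  58  69 161
 168 168 169 167 168 163 161]
scene [302.6037433  179.70929073] px/mm 0.4281078561892823
176 291 [124 122 122 122 123 124 125 125 120 112  75  57  59  62  53  64  95 118
 125 123 125 123 123 124 123]
178 291 [122 123 124 125 121 123 120 123 126 107  80  61  58  53  58  62  92 120
 124 126 124 124 126 122 124]
180 291 [121 121 121 123 121 122 125 123 121 113  83  49  54  56  50  60  84 115
 124 120 120 122 121 119 127]
182 291 [121 122 120 123 122 124 124 120 123 107  83  58  46  57  54  64  87 111
 118 118 123 123 121 121 119]
0 0 True
 t 15.53 p [0.5355 0.1217 0.1168] F [0.02 0.42 4.06] M [ 0.027 -0.078 -0.007]
1 0 True
 t 16.16 p [0.5364 0.1217 0.117 ] F [ 0.45 -0.48  4.08] M [0.009 0.001 0.002]
0 1 True
 t 16.77 p [0.5354 0.1226 0.1172] F [0.06 0.4  3.6 ] M [0.05  0.024 0.025]
-1 0 True
 t 17.39 p [0.5344 0.1216 0.1173] F [0.06 0.76 3.44] M [ 0.025  0.049 -0.015]
0 -1 True
 t 18.02 p [0.5355 0.1206 0.1172] F [-0.85 -0.24  3.51] M [-0.059  0.069 -0.01 ]
```

Side view puts the stem at about 15.9 mm (scene 15.1), and all five presses (centre and ±1 mm) were stopped, deepest at the centre. So it is the 16 mm stem and goes back to hole 1, fully down.

```bash
python3 - <<'E'
from h import *
p=Hm[1]+OFF
bot.movel([*p,0.128],max_speed=.06)
p=Hm[0]+OFF
bot.movel([*p,0.128],max_speed=.08); bot.hold(.2); rd("above1")
h=bot.movel([*p,0.100],max_speed=.03,guard=3); print(h); rd("in")
if not h:
    h=bot.movel([*p,0.0797],max_speed=.02,guard=3); print(h); rd("down"); bot.hold(.2); rd("held")
    snap("side","dn"); snap("scene","dns")
    b=cv2.imread("pics/dn.png")[180:310,250:410];d=cv2.imread("pics/dns.png")[130:260,240:400]
    cv2.imwrite("pics/dnc.png",cv2.resize(np.hstack([b,d]),None,fx=2.5,fy=2.5,interpolation=2))
E
```

```text
above1 t 19.27 p [0.4912 0.1188 0.1279] F [-0.74 -0.14 -1.67] M [-0.008  0.023  0.032]
False
in t 20.36 p [0.4909 0.1188 0.1002] F [-0.5  0.7 -1.1] M [0.007 0.02  0.014]
True
down t 21.35 p [0.4907 0.1188 0.0797] F [-0.06  0.    4.36] M [ 0.072 -0.11  -0.013]
held t 21.55 p [0.4907 0.1188 0.0795] F [ 1.21 -0.13  5.23] M [ 0.072 -0.271 -0.001]
```

View pics/dnc.png

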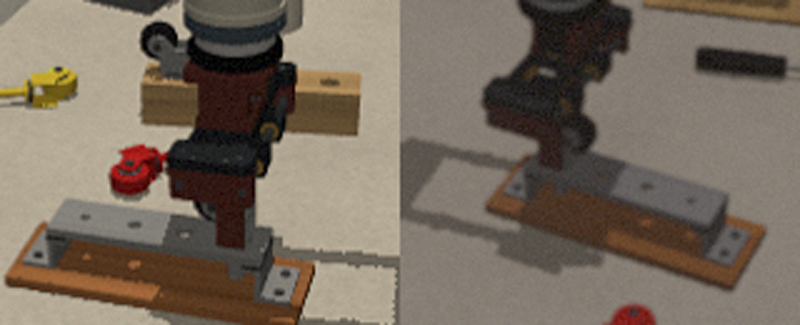

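```bash
python3 - <<'E'
from h import *
p=Hm[0]+OFF
hand.command_gripper(0.07); bot.hold(.3); rd("open"); print(status.read_finger_gap())
h=bot.movel([*p,0.19],max_speed=.08,guard=4); print(h); bot.hold(.3); rd("up")
for n in("wrist","side","scene"): snap(n,"f_"+n)
b=cv2.imread("pics/f_side.png")[180:310,250:410];d=cv2.imread("pics/f_scene.png")[130:260,240:400]
cv2.imwrite("pics/fc.png",cv2.resize(np.hstack([b,d]),None,fx=2.5,fy=2.5,interpolation=2))
E
```

```text
open t 22.73 p [0.4898 0.1186 0.0784] F [0.6  0.25 0.08] M [ 0.035 -0.049 -0.049]
0.06970086907133413
False
up t 24.57 p [0.4908 0.1188 0.1898] F [ 0.5   0.71 -0.85] M [ 0.059 -0.013  0.011]
```

View pics/fc.png

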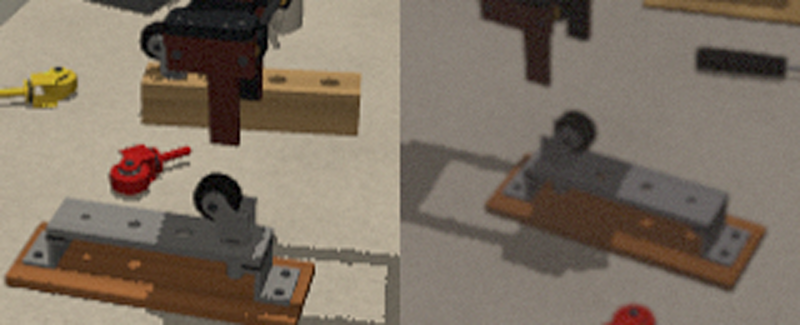

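View pics/f_wrist.png

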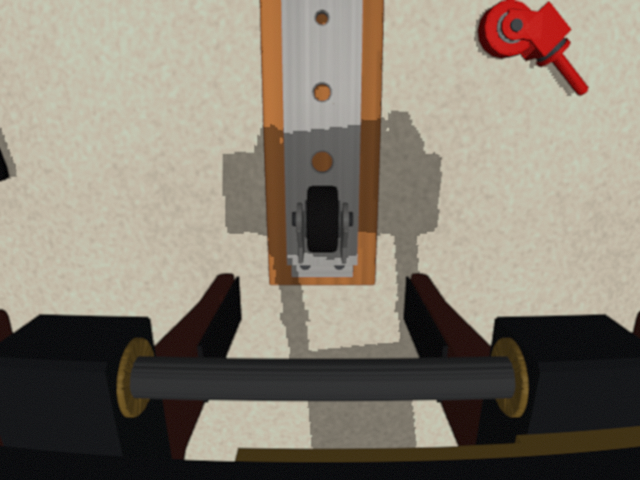

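The wrist view shows the castor released and upright in hole 1, with axle nuts at about (296,218) and (349,218). The side and scene crops show its crown seated on the bar. One numeric check, then I'll hand in.

```bash
python3 - <<'E'
from h import *
c=camera_info("wrist")
L=plane(c,(296,218),.095);R=plane(c,(349,218),.095);v=L-R;y=np.arctan2(-v[0],v[1]);a=((L+R)/2)[:2]-.016*np.array([np.cos(y),np.sin(y)])
print("width",np.linalg.norm(v),"axis-hole1 mm",(a-Hm[0])*1e3,status.read_t())
bot.sign_off()
E
```

```text
width 0.03120746026891664 axis-hole1 mm [-0.41916401 -0.33539322] 24.725
the job is handed in; nothing more can be done
```

The castor standing apart has the 16 mm stem. I left it released and upright, fully down in hole 1, and handed the job in at 24.7 s of the 64 s allowed. No verdict was reported.

- **Hole 1 (17 mm):** the stem went 22 mm in without contact.
- **Hole 2 (14 mm):** the stem was stopped at the mouth, at about 5–6 N. I pressed it again at the centre and 1 mm off to each of four sides, and it was stopped every time, so it was not just misaligned. I did not try holes 3 and 4, as hole 2 had already stopped it.
- **Back in hole 1:** it went down until the shoulder met the bar, at 6–7 N and the expected height. I then let go and raised the gripper clear.

**Last checks:** the wrist image puts the castor's axis about 0.5 mm from the hole centre, and the side and scene images show it upright with its crown on the bar. The highest load I saw on the gauge was about 7 N, against the 20 N limit. I did not measure the mug, screwdriver or other castors at the end; the arm never came near them.

**Disagreements:**
- The stem width came out at 15.9 mm from the side camera but about 15.1 mm from the scene camera. The hole 2 presses settled it as 16 mm.
- The two fixed cameras put the hole positions 1–2 mm from the wrist camera's. I used the wrist camera's values, and the stem went in at the first try.

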